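# Screen a centrifuge rotor and hold a probe on its gauging pad

## Task

First fold the three hinged screen panels fully upright, so that with the fixed wall they box in the rotor against stray light; only then take the surface probe out of its holder. Set the probe's nose on the dot in the ringed pad on the rotor's sloping top, with the probe square to the pad, press gently until the spring nose is about half way in (about 3.5 N), and finish while still holding it there, still, with the probe touching nothing else but the gripper. Leave the bottle, the jar and the rotor lid alone.

Things in the scene. Friction and masses are not known exactly. Their poses are not given: they have to be found in the camera images.
- stage: The reading stage, fixed to the bench: a grey slab 152 mm (along x) by 140 mm (y), 28 mm thick, on which the rotor lies, with a fixed upright black screen wall (64 mm high, its top 92 mm above the bench) along its far (+x) edge and a hinged black screen panel on each of the other three edges. Origin: centre of the slab's underside, at bench level; +x points to the fixed wall, +y to the left panel, z up. It stands at a varying place and yaw (within 0.2 rad).
- panel_left (a joint): Hinge angle of the screen panel on the stage's left (+y) edge, rad: 0 = the panel lies flat, pointing outward (+y of the stage), 1.571 = upright, where a stop ends the travel. It starts anywhere from flat to 0.45. The hinge is stiff (about 0.13 N m) and the panel stays where it is left. Panel: black plastic 60 mm out from the hinge, 132 to 144 mm along it, 4 mm thick, 70 g, with a U-shaped steel wire handle beyond its free edge.
- panel_left_bar (a point): Middle of that panel's handle bar: a round straight bar 8 mm thick, 70 mm long, parallel to the hinge and 98 mm from it in the panel's plane (34 mm clear between bar and panel edge, 62 mm clear between the handle's legs). The bar can turn between the fingers as the panel swings. The point's own x points from the hinge to the bar, y along the bar.
- panel_left_hinge (a point): Point on that panel's hinge axis, below the middle of the panel, 30 mm above the bench. The axis runs along the point's own y, horizontal, parallel to the stage's edge, 68 mm (left, right) or 74 mm (near) from the stage's centre.
- panel_right (a joint): Hinge angle of the screen panel on the stage's right (-y) edge, rad: 0 = the panel lies flat, pointing outward (-y of the stage), 1.571 = upright, where a stop ends the travel. It starts anywhere from flat to 0.45. The hinge is stiff (about 0.13 N m) and the panel stays where it is left. Panel: black plastic 60 mm out from the hinge, 132 to 144 mm along it, 4 mm thick, 70 g, with a U-shaped steel wire handle beyond its free edge.
- panel_right_bar (a point): Middle of that panel's handle bar: a round straight bar 8 mm thick, 70 mm long, parallel to the hinge and 98 mm from it in the panel's plane (34 mm clear between bar and panel edge, 62 mm clear between the handle's legs). The bar can turn between the fingers as the panel swings. The point's own x points from the hinge to the bar, y along the bar.
- panel_right_hinge (a point): Point on that panel's hinge axis, below the middle of the panel, 30 mm above the bench. The axis runs along the point's own y, horizontal, parallel to the stage's edge, 68 mm (left, right) or 74 mm (near) from the stage's centre.
- panel_near (a joint): Hinge angle of the screen panel on the stage's near (-x, towards the robot) edge, rad: 0 = the panel lies flat, pointing outward (-x of the stage), 1.571 = upright, where a stop ends the travel. It starts anywhere from flat to 0.45. The hinge is stiff (about 0.13 N m) and the panel stays where it is left. Panel: black plastic 60 mm out from the hinge, 132 to 144 mm along it, 4 mm thick, 70 g, with a U-shaped steel wire handle beyond its free edge.
- panel_near_bar (a point): Middle of that panel's handle bar: a round straight bar 8 mm thick, 70 mm long, parallel to the hinge and 98 mm from it in the panel's plane (34 mm clear between bar and panel edge, 62 mm clear between the handle's legs). The bar can turn between the fingers as the panel swings. The point's own x points from the hinge to the bar, y along the bar.
- panel_near_hinge (a point): Point on that panel's hinge axis, below the middle of the panel, 30 mm above the bench. The axis runs along the point's own y, horizontal, parallel to the stage's edge, 68 mm (left, right) or 74 mm (near) from the stage's centre.
- rotor: Small aluminium centrifuge rotor, 90 mm across, fixed on top of the stage near its middle: a low cone sloping 18 degrees, with a dark hub 20 mm across whose top is 36 mm above the slab. Small dark holes lie round its slope except where the gauging pad is. Origin: centre of its underside, 28 mm above the bench. Place and yaw vary; the pad lies on its -x side.
- face: The marked spot: a flat round steel gauging pad, 28 mm across, on the rotor's sloping top, bordered by a thin black ring (24 mm inside) with a small black dot at its centre. Origin: the dot, on the pad's surface, about 49.5 mm above the bench. z points square out of the pad (tilted 18 degrees from vertical, roughly towards the robot). Rigid.
- holder: White block 60 x 60 x 95 mm high, fixed to the bench, with a vertical through hole 24 mm across in which the probe stands. Origin: centre of its underside. It stands on the robot's left or right.
- probe: Surface probe, a round rod 185 mm long, about 160 g: from its lower end a thin steel nose 8 mm across with a round tip (14 mm long), a steel barrel 20 mm across (from 14 to 85 mm), a black collar 29 mm across (85 to 93 mm) that rests on the holder's top, and a grey grip 24 mm across (93 to 185 mm). Origin: the nose tip when the nose is out; z points along the rod to the grip end (up, at the start; the tip is then 10 mm above the bench).
- nose (a joint): How far the spring nose is pushed into the probe, m: 0 = out, 0.010 = fully in (stop). It takes 1 N to start it and then 0.5 N per mm: 3.5 N half way in, 6 N fully in.
- nose_tip (a point): The tip of the nose, moving with it; its z axis is the probe's.
- bottle: White bottle with a red cap, 64 mm across, 130 mm high, standing loose on the side opposite to the holder. Leave alone. Origin: centre of its underside.
- rotor_lid: Black round rotor lid 100 mm across with a knob, 34 mm high, lying loose between the robot and the stage's left side. Leave alone. Origin: centre of its underside.
- jar: White jar with a red cap, 56 mm across, 60 mm high, loose beyond the stage on the right. Leave alone. Origin: centre of its underside.

How it is judged:
By the outcome, as a careful person would: the job done as asked, in the order asked, and still so for the second after the job is handed in, while the arm keeps its last pose, push and grip.
It also fails if it takes over 70 s, if anything falls off the work surface, if the arm or the gripper's body presses on something with over 40 N, if the wrist force passes 120 N, or if a joint passes its speed limit or range.

## Robot

A 7-joint arm with a two-finger parallel gripper is mounted at the origin on the work surface. World frame = base frame: x ahead of the robot, y to its left, z up, the work surface at z = 0. Lengths are in m, angles in degrees, forces in N, time in s.
With the tool pointing down it reaches from about 0.425 to 0.875 m from the base axis. Payload 4.7 kg.
Tool frame: the origin (TCP) lies between the finger pads; the fingertips stand 8 mm ahead of it and the grasp point (between the pads) lies 11 mm behind it; z points along the fingers, y is the line along which they close (so a half turn about z gives the same grasp; the last joint's range is limited). The gripper opens to 87 mm and grips with 3 to 60 N. Pads are 19 mm wide; open, the fingers measure 117 mm over their backs; the gripper's body (75 mm by 190 mm) begins 51 mm behind the grasp point.
Start: joints at [-72.187, 18.392, -4.016, 83.108, 1.295, 78.541, -3.26], TCP at [0.19, 0.622, 0.231] pointing down, gripper open.
Joint ranges: [-163.93, 163.93], [-17.29, 119.83], [-79.2, 71.16], [3.27, 140.29], [-89.18, 269.18], [5.43, 117.66], [-154.24, 154.24]. Speed limits (degrees/s): [147.25, 147.25, 180, 180, 180, 180, 180].

## Interface

Orientations are given as [roll, pitch, yaw] about the fixed x, y, z axes, in that order (R = Rz(yaw) Ry(pitch) Rx(roll)).
In Python, from cell import env, viewer gives the robot as it stands. The module is installed in compiled form; this text tells all that it offers.
- The arm moves only by the tool arm_command, never from a script. Its argument "series" is a list of rows, each a list of 2 entries, a list of its own where there are three numbers: the shift along the tool's x, y, z in mm, then the turn about the tool's z in rad. A call has exactly 5 rows; each row is the pose to reach, as a shift and turn from the pose commanded when the call began, along the tool's axes at that moment; what a row does not reach only later rows make up. A row lasts 1/10 s, in which the tool goes at most 50 mm and 8.59 degrees, less where a joint would pass 70% of its speed; a pose out of reach is approached as far as the arm can. A call with a gripper value outside its range is refused whole. "grip" is the gripper command: -1 is fully open, 1 is shut, values between are in proportion, set as the call begins (left out, the last holds). The fingers move at their own pace and stop on an object; "grip_force" is the grip in N (left out, the last holds). Time passes only in rows, so rows that repeat a pose let the fingers close, or fill a call up. It gives the time, the measured TCP pose, the force, the opening and the grip force at its end, in the units of the state.
- env.get_obs(): the state, without advancing time (a new reading comes with each control period).
- viewer.read_camera(name): name is "scene" or "top"; returns (picture, depth): 384x512x3 uint8, blue, green, red; 384x512 float32, m along the optical axis (not along the pixel's ray), 0 where there is no reading.
- viewer.calibration(name): a dict with "K" (3x3 intrinsics, pixels), "T" (4x4, takes a point from camera to world coordinates). Camera axes: x right, y up, looking along -z (the intrinsics and any distortion apply to the point x, -y, -z); pixel columns grow to the right and rows downward; lengths in m; the calibration is good to about 2 mm. A picture is of the moment at which its call begins. calibration takes no time and is no camera call.
- env.sign_off(): hands the job in; it is judged then, once.
The state is a dict: "time_s": time; "qpos": joint angles; "joint_velocities": joint speeds; "effort": joint torques, N m; "tool_pos": TCP position; "tool_rot": TCP orientation; "force": force on the tool from outside, world axes, zero at the start; "wrist_torque": the same for the moment, N m; "grip_width": finger opening in m; "grasp_force": force on a finger pad.
Only numpy, scipy, OpenCV 4.12 (cv2) and the standard library are available. Lean on these libraries where they do the work, as an engineer would, in place of code of your own. Each camera call takes 0.05 s, during which the arm holds its last target. There are 200 camera calls.

## Working session

There is one attempt and no reset: what is moved stays moved. The work goes in short steps, Python scripts to look and compute and a tool call to move; the robot and the scene stay as the last step left them, time stands still between calls to the robot, and variables do not carry over. Pictures are saved under pics/ and viewed, at most 10 in all, crops included, and the job is handed in when it is done.

Besides the shell and the picture viewer there is one more tool, called after "Call:" as name([rows], argument=value, ...), one row to a line, values as JSON. arm_command: Moves the arm, as the interface text tells. Its arguments: {"type":"object","properties":{"series":{"type":"array"},"grip":{"type":"number"},"grip_force":{"type":"number"}},"required":["series"]}

```bash
mkdir -p pics; cat > h.py <<'E'
import numpy as np, cv2
from cell import env, viewer
def cam(n):
    im,d=viewer.read_camera(n); c=viewer.calibration(n); return im,d,np.array(c["K"]),np.array(c["T"]),c
def pts(d,K,T):
    v,u=np.mgrid[:d.shape[0],:d.shape[1]]
    P=np.stack([(u-K[0,2])/K[0,0]*d,-(v-K[1,2])/K[1,1]*d,-d],-1)
    return P@T[:3,:3].T+T[:3,3]
def proj(p,K,T):
    q=(np.asarray(p)-T[:3,3])@T[:3,:3]; return K[0,0]*q[...,0]/-q[...,2]+K[0,2], K[1,1]*-q[...,1]/-q[...,2]+K[1,2]
E
python3 - <<'E'
from h import *
o=env.get_obs()
for k,v in o.items(): print(k,np.round(v,4))
for n in("scene","top"):
    im,d,K,T,c=cam(n); print(n,c.keys(),np.round(K,1).tolist(),np.round(T,3).tolist(),(d==0).mean())
    cv2.imwrite(f"pics/{n}0.png",im); np.savez(n+"0",im=im,d=d,K=K,T=T)
E
```

```text
time_s 0.0
qpos [-72.1862  18.439   -4.0155  83.1731   1.2967  78.5381  -3.2616]
joint_velocities [-0.0009  0.0915 -0.0599  0.0558  0.035  -0.1213  0.0442]
effort [ 0.00000e+00 -4.91292e+01 -4.04300e-01 -3.12515e+01 -6.41000e-02
  4.40000e-02  2.00000e-04]
tool_pos [0.19   0.6211 0.2295]
tool_rot [-1.798952e+02  7.200000e-03  1.629947e+02]
force [-0.3661  0.2563  0.691 ]
wrist_torque [-0.0211 -0.0001  0.0123]
grasp_force 0.0
grip_width 0.0869
scene dict_keys(['K', 'T']) [[400.0, 0.0, 254.6], [0.0, 400.0, 193.3], [0.0, 0.0, 1.0]] [[-0.087, -0.548, 0.832, 1.514], [0.996, -0.043, 0.075, 0.083], [-0.005, 0.836, 0.549, 0.698], [0.0, 0.0, 0.0, 1.0]] 0.013916015625
top dict_keys(['K', 'T']) [[365.0, 0.0, 255.3], [0.0, 365.0, 193.1], [0.0, 0.0, 1.0]] [[-0.027, 0.993, -0.114, 0.462], [-0.999, -0.03, -0.021, -0.004], [-0.024, 0.114, 0.993, 1.041], [0.0, 0.0, 0.0, 1.0]] 0.003911336263020833
```

View pics/scene0.png

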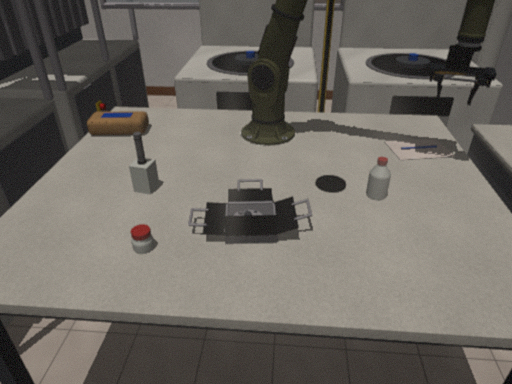

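View pics/top0.png

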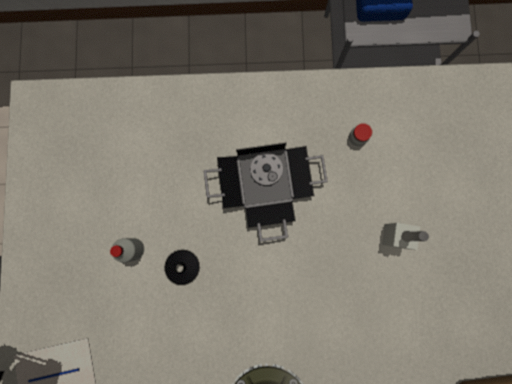

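```bash
python3 - <<'E'
from h import *
z=np.load("top0.npz"); im,d,K,T=[z[k] for k in("im","d","K","T")]
P=pts(d,K,T); print("bench z",np.median(P[260:300,260:330,2]))
c=cv2.resize(im[135:250,195:335],None,fx=5.7,fy=5.2,interpolation=cv2.INTER_CUBIC)
c=cv2.resize(im[135:250,195:335],None,fx=5,fy=5,interpolation=cv2.INTER_CUBIC)
cv2.imwrite("pics/stage.png",cv2.convertScaleAbs(c,alpha=1.6))
def comp(m,name,amin=15):
    n,l,s,ce=cv2.connectedComponentsWithStats(m.astype(np.uint8))
    for i in range(1,n):
        if s[i,4]>=amin:
            q=P[l==i]; print(name,s[i].tolist(),np.round(np.median(q,0),4),"z",np.round(np.percentile(q[:,2],[5,95]),3),"minmax",np.round(q.min(0),3),np.round(q.max(0),3))
sub=np.zeros(d.shape,bool); sub[60:330,100:450]=1
comp(sub&(P[...,2]>0.02)&(d>0),"tall",20)
# rings of height in the holder
h=sub&(P[...,2]>0.085)&(P[...,2]<0.105); h[:,:370]=0; comp(h,"holdertop")
h=sub&(P[...,2]>0.15); comp(h,"probetop",5)
E
```

```text
bench z 0.0007659250387107575
tall [350, 124, 23, 22, 366] [ 0.7301 -0.279   0.0588] z [0.027 0.063] minmax [ 0.707 -0.308  0.021] [ 0.758 -0.256  0.066]
tall [204, 143, 124, 99, 6508] [ 0.6079 -0.0138  0.037 ] z [0.027 0.063] minmax [ 0.446 -0.182  0.023] [0.707 0.155 0.097]
tall [384, 223, 45, 27, 893] [ 0.45   -0.3558  0.0958] z [0.036 0.195] minmax [ 0.414 -0.401  0.02 ] [ 0.484 -0.331  0.199]
tall [110, 238, 33, 25, 630] [0.4327 0.3534 0.0908] z [0.032 0.132] minmax [0.4   0.335 0.02 ] [0.463 0.391 0.135]
tall [175, 263, 11, 11, 57] [0.381  0.2248 0.0306] z [0.023 0.035] minmax [0.365 0.216 0.02 ] [0.392 0.243 0.038]
holdertop [392, 223, 28, 27, 461] [ 0.4502 -0.357   0.0956] z [0.091 0.102] minmax [ 0.416 -0.401  0.085] [ 0.483 -0.332  0.105]
probetop [411, 231, 18, 11, 163] [ 0.45   -0.3602  0.1937] z [0.156 0.198] minmax [ 0.438 -0.378  0.151] [ 0.462 -0.004  1.041]
```

View pics/stage.png

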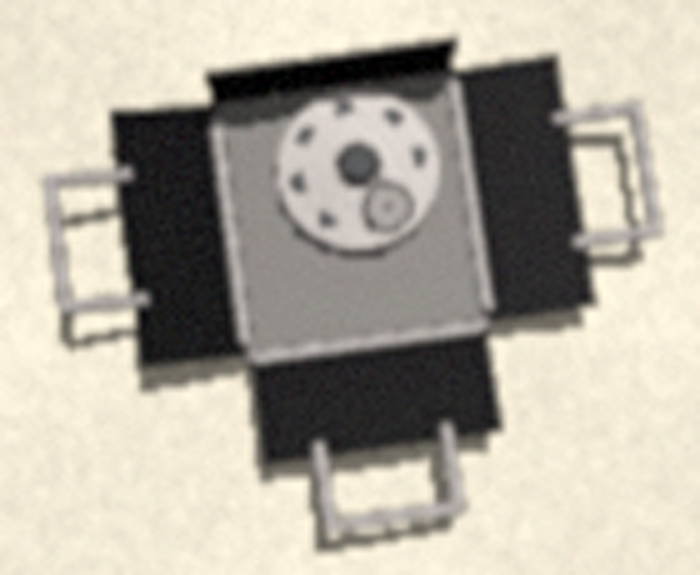

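```bash
python3 - <<'E'
from h import *
z=np.load("top0.npz"); im,d,K,T=[z[k] for k in("im","d","K","T")]
P=pts(d,K,T); g=cv2.cvtColor(im,cv2.COLOR_BGR2GRAY).astype(float)
def px(a): a=np.asarray(a,float); return np.array([195+(a[...,0]-2)/5,135+(a[...,1]-2)/5]).T
def ray(uv,zz):
    uv=np.atleast_2d(uv); r=np.stack([(uv[:,0]-K[0,2])/K[0,0],-(uv[:,1]-K[1,2])/K[1,1],-np.ones(len(uv))],-1)@T[:3,:3].T
    return T[:3,3]+r*((zz-T[2,3])/r[:,2])[:,None]
m=np.zeros(g.shape,np.uint8); 
for v in range(143,210):
  for u in range(232,298):
    if 0.022<P[v,u,2]<0.036 and g[v,u]>45: m[v,u]=1
n,l,s,_=cv2.connectedComponentsWithStats(m); i=1+s[1:,4].argmax()
q=P[l==i][:,:2].astype(np.float32); r=cv2.minAreaRect(q); print("slab",s[i],r, "z",np.median(P[l==i][:,2]))
e=ray(px([[250,355],[490,322],[215,125],[240,340],[462,85],[488,308]]),.029); print("slab edges",np.round(e,4))
for a,b in((0,1),(2,3),(4,5)): dd=e[b]-e[a]; print(np.degrees(np.arctan2(dd[1],dd[0])))
w=ray(px([[208,75],[455,42]]),.092);dd=w[1]-w[0]; print("wall",w,np.degrees(np.arctan2(dd[1],dd[0])))
# bars: 3D from depth
for nme,a,b in(("L",(50,185),(68,300)),("R",(640,110),(656,230)),("N",(335,528),(445,513))):
    A,B=px([a,b]); out=[]
    for t in np.linspace(.1,.9,25):
        c=A+t*(B-A); u,v=np.round(c).astype(int)
        win=P[v-1:v+2,u-1:u+2].reshape(-1,3); out.append(win[win[:,2].argmax()])
    out=np.array(out); zc=np.median(out[:,2]); print(nme,"ztop",np.round(np.percentile(out[:,2],[10,50,90]),4),"mid",np.round(ray((A+B)/2,zc)[0],4), "ends",np.round(ray(np.array([A,B]),zc),4).tolist())
print("hub",ray(px([358,163]),.064),"dot",ray(px([389,207]),.0495),P[176,273])
E
```

```text
slab [ 237  149   59   59 1759] ((0.6136897802352905, -0.012889519333839417), (0.1652521789073944, 0.1512255221605301), 4.403295993804932) z 0.029202252783596006
slab edges [[ 0.5445  0.0478  0.029 ]
 [ 0.5591 -0.0861  0.029 ]
 [ 0.6753  0.0645  0.029 ]
 [ 0.5531  0.0532  0.029 ]
 [ 0.6938 -0.0755  0.029 ]
 [ 0.5669 -0.0853  0.029 ]]
-83.81412733424862
-174.71347059065056
-175.60483252004818
wall [[ 0.68920989  0.06338704  0.092     ]
 [ 0.70278317 -0.06823403  0.092     ]] -84.11224819624502
L ztop [0.0674 0.069  1.0408] mid [0.6051 0.1474 0.069 ] ends [[0.6367, 0.152, 0.069], [0.5738, 0.143, 0.069]]
R ztop [0.0416 0.0437 0.0451] mid [ 0.6393 -0.1752  0.0437] ends [[0.6731, -0.1724, 0.0437], [0.6058, -0.1779, 0.0437]]
N ztop [0.0528 0.0534 0.056 ] mid [ 0.4514 -0.0265  0.0534] ends [[0.4482, 0.0031, 0.0534], [0.4546, -0.0561, 0.0534]]
hub [[ 0.64448944 -0.01513165  0.064     ]] dot [[ 0.62214578 -0.03156395  0.0495    ]] [ 0.62197316 -0.03318721  0.05025359]
```

Call:
arm_command([
  [[-38,-24,0],0],
  [[-76,-48,0],0],
  [[-114,-72,0],0],
  [[-152,-96,0],0],
  [[-190,-118,0],0],
], grip=0.4, grip_force=30)

```text
time_s: 0.6
tool_pos: [0.3382, 0.4513, 0.2302]
tool_rot: [-180.0, -0.0, 163.0]
force: [1.2, -0.3, 0.8]
grip_width: 0.0547
grasp_force: 0.0
```

Call:
arm_command([
  [[-38,-24,0],0],
  [[-76,-48,0],0],
  [[-114,-72,0],0],
  [[-152,-96,0],0],
  [[-190,-118,0],0],
])

```text
time_s: 1.1
tool_pos: [0.4852, 0.2829, 0.2304]
tool_rot: [-180.0, -0.0, 163.0]
force: [-0.3, 1.4, -0.2]
grip_width: 0.0269
grasp_force: 0.0
```

```bash
cat > plan.py <<'E'
import numpy as np
S=np.array([0.6212,-0.010]); PSI=np.radians(6.0)
def rows(p,yaw,targets):
    """targets: list of (x,y,z,yaw) world m/deg; prints tool-frame rows in mm/rad"""
    c,s=np.cos(np.radians(yaw)),np.sin(np.radians(yaw))
    for t in targets:
        d=(np.array(t[:3])-p)*1000
        print([[int(round(d[0]*c+d[1]*s)),int(round(d[0]*s-d[1]*c)),int(round(-d[2]))],round(-np.radians(t[3]-yaw),2)])
def bar(side,th,dz=0,r=.098):
    """TCP for holding bar with grasp point on it"""
    a={'L':np.pi/2,'R':-np.pi/2,'N':np.pi}[side]+PSI; D=.074 if side=='N' else .068
    h=D+r*np.cos(th); return np.array([S[0]+h*np.cos(a),S[1]+h*np.sin(a),.030+r*np.sin(th)-.011+dz])
E
python3 - <<'E'
from plan import *
p=np.array([.4845,.2839,.2304]); yaw=163
b=bar('L',np.radians(21)); print(b)
tg=np.array([b[0],b[1],.15])
rows(p,yaw,[(*(p+(tg-p)*k/4),163+23*k/4) for k in(1,2,3,4)])
print('down');rows(np.array([*tg]),186,[(*b,186)])
for a,n in(([21,31,41,51,60],0),([60,69,76,84,91],0)):
    print('arc');b0=bar('L',np.radians(a[0]));rows(b0,186,[(*bar('L',np.radians(t)),186) for t in a])
E
```

```text
[0.60452866 0.14861717 0.05412006]
[[-39, -24, 20], np.float64(-0.1)]
[[-77, -47, 40], np.float64(-0.2)]
[[-116, -71, 60], np.float64(-0.3)]
[[-154, -94, 80], np.float64(-0.4)]
down
[[0, 0, 96], np.float64(-0.0)]
arc
[[0, 0, 0], np.float64(-0.0)]
[[0, -7, -15], np.float64(-0.0)]
[[0, -18, -29], np.float64(-0.0)]
[[0, -30, -41], np.float64(-0.0)]
[[0, -42, -50], np.float64(-0.0)]
arc
[[0, 0, 0], np.float64(-0.0)]
[[0, -14, -7], np.float64(-0.0)]
[[0, -25, -10], np.float64(-0.0)]
[[0, -39, -13], np.float64(-0.0)]
[[0, -51, -13], np.float64(-0.0)]
```

Call:
arm_command([
  [[-35,-22,16],-0.1],
  [[-70,-43,32],-0.2],
  [[-105,-64,50],-0.3],
  [[-140,-85,65],-0.38],
  [[-154,-94,80],-0.4],
])

```text
time_s: 1.6
tool_pos: [0.6064, 0.1446, 0.1494]
tool_rot: [-179.8, 0.0, -174.3]
force: [0.0, -0.2, -0.1]
grip_width: 0.0263
grasp_force: 0.0
```

Call:
arm_command([
  [[0,0,30],0],
  [[0,0,60],0],
  [[0,0,85],0],
  [[0,0,96],0],
  [[0,0,96],0],
])

```text
time_s: 2.1
tool_pos: [0.6028, 0.1495, 0.0526]
tool_rot: [-179.9, -0.2, -174.1]
force: [0.2, -1.0, 0.9]
grip_width: 0.0263
grasp_force: 0.0
```

Call:
arm_command([
  [[0,0,0],0],
  [[0,0,0],0],
  [[0,0,0],0],
  [[0,0,0],0],
  [[0,0,0],0],
], grip=1, grip_force=30)

```text
time_s: 2.6
tool_pos: [0.6055, 0.1489, 0.0555]
tool_rot: [-180.0, 0.1, -174.1]
force: [2.1, -3.1, 0.5]
grip_width: 0.007
grasp_force: 30.0
```

Call:
arm_command([
  [[0,-3,-8],0],
  [[0,-7,-15],0],
  [[0,-18,-29],0],
  [[0,-30,-41],0],
  [[0,-42,-50],0],
])

```text
time_s: 3.1
tool_pos: [0.6094, 0.1117, 0.1064]
tool_rot: [179.7, 0.2, -174.0]
force: [3.5, 5.5, 0.2]
grip_width: 0.0067
grasp_force: 30.0
```

Call:
arm_command([
  [[0,-14,-7],0],
  [[0,-25,-10],0],
  [[0,-39,-13],0],
  [[0,-51,-13],0],
  [[0,-54,-13],0],
])

```text
time_s: 3.6
tool_pos: [0.6157, 0.0566, 0.1223]
tool_rot: [179.7, 0.3, -174.1]
force: [-3.2, 4.7, 16.6]
grip_width: 0.0068
grasp_force: 30.0
```

Call:
arm_command([
  [[0,-1,-2],0],
  [[0,-2,-4],0],
  [[0,-4,-4],0],
  [[0,-5,-4],0],
  [[0,-5,-4],0],
])

```text
time_s: 4.1
tool_pos: [0.6155, 0.0564, 0.1225]
tool_rot: [179.5, 0.2, -173.8]
force: [3.2, 9.1, 0.2]
grip_width: 0.0068
grasp_force: 30.0
```

Call:
arm_command([
  [[0,0,0],0],
  [[0,0,0],0],
  [[0,0,0],0],
  [[0,4,-20],0],
  [[0,4,-65],0],
], grip=0.4)

```text
time_s: 4.6
tool_pos: [0.6104, 0.0529, 0.1826]
tool_rot: [-179.9, -0.6, -174.1]
force: [0.9, 1.2, -0.4]
grip_width: 0.0256
grasp_force: 0.0
```

```bash
python3 - <<'E'
from plan import *
from h import *
o=env.get_obs(); print(o["tool_pos"],o["tool_rot"])
p=np.array(o["tool_pos"]); yaw=186
b=bar('N',np.radians(11.4)); print(b)
tg=np.array([b[0],b[1],.15])
rows(p,yaw,[(*(p+(tg-p)*k/5),186-42*k/5) for k in(1,2,3,4,5)])
print('arc')
for a in([11.4,19,30,41,51,60],[60,69,76,84,91]):
    b0=bar('N',np.radians(a[0]));rows(b0,96,[(*bar('N',np.radians(t)),96) for t in a])
E
```

```text
[0.61043711 0.0529113  0.18263145] [-179.94794349   -0.62100739 -174.09989102]
[ 0.45206507 -0.0277768   0.03837042]
[[33, -13, 7], np.float64(0.15)]
[[66, -25, 13], np.float64(0.29)]
[[100, -38, 20], np.float64(0.44)]
[[133, -51, 26], np.float64(0.59)]
[[166, -64, 33], np.float64(0.73)]
arc
[[0, 0, 0], np.float64(-0.0)]
[[0, 3, -13], np.float64(-0.0)]
[[0, 11, -30], np.float64(-0.0)]
[[0, 22, -45], np.float64(-0.0)]
[[0, 34, -57], np.float64(-0.0)]
[[0, 47, -66], np.float64(-0.0)]
[[0, 0, 0], np.float64(-0.0)]
[[0, 14, -7], np.float64(-0.0)]
[[0, 25, -10], np.float64(-0.0)]
[[0, 39, -13], np.float64(-0.0)]
[[0, 51, -13], np.float64(-0.0)]
```

Call:
arm_command([
  [[33,-13,0],0.14],
  [[66,-25,0],0.28],
  [[100,-38,5],0.42],
  [[133,-51,15],0.56],
  [[166,-64,25],0.7],
])

```text
time_s: 5.1
tool_pos: [0.4536, -0.0287, 0.161]
tool_rot: [-180.0, -0.1, 145.4]
force: [-0.4, -1.0, 0.8]
grip_width: 0.0264
grasp_force: 0.0
```

Call:
arm_command([
  [[0,0,0],0.14],
  [[0,0,0],0.28],
  [[0,0,0],0.42],
  [[0,0,0],0.56],
  [[0,0,0],0.7],
])

```text
time_s: 5.6
tool_pos: [0.4547, -0.0282, 0.1613]
tool_rot: [-179.9, -0.0, 105.3]
force: [0.7, 0.9, 1.0]
grip_width: 0.0262
grasp_force: 0.0
```

Call:
arm_command([
  [[0,0,0],0.14],
  [[0,0,0],0.17],
  [[0,0,0],0.17],
  [[0,0,0],0.17],
  [[0,0,0],0.17],
])

```text
time_s: 6.1
tool_pos: [0.4556, -0.0275, 0.1615]
tool_rot: [-180.0, -0.0, 96.0]
force: [-0.4, 0.5, 0.4]
grip_width: 0.0257
grasp_force: 0.0
```

```bash
python3 - <<'E'
from plan import *
from h import *
o=env.get_obs(); p=np.array(o["tool_pos"]); print(p,o["tool_rot"],o["qpos"])
rows(p,o["tool_rot"][2],[(*bar('N',np.radians(11.4)),96)])
im,d,K,T,c=cam("scene"); cv2.imwrite("pics/s1.png",cv2.convertScaleAbs(cv2.resize(im[130:270,150:350],None,fx=4,fy=4,interpolation=cv2.INTER_CUBIC),alpha=1.7))
E
```

```text
[ 0.4555823  -0.02748686  0.16150581] [-1.79984257e+02 -1.49984138e-03  9.60369940e+01] [-23.32141517  -3.40462701  22.8376227  115.36440514   1.42657585
  67.7959174    4.9774474 ]
[[0, -4, 123], np.float64(0.0)]
```

View pics/s1.png

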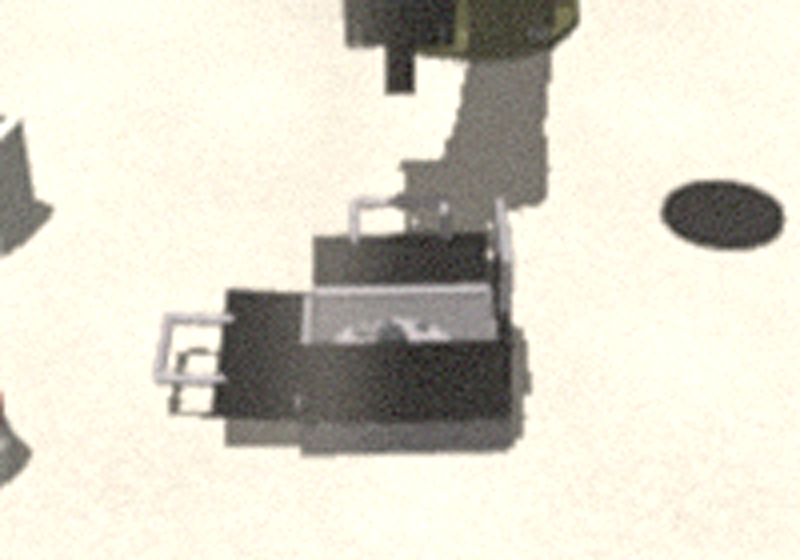

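Call:
arm_command([
  [[0,-2,35],0],
  [[0,-4,70],0],
  [[0,-4,105],0],
  [[0,-4,126],0],
  [[0,-4,126],0],
])

```text
time_s: 6.65
tool_pos: [0.4489, -0.028, 0.0329]
tool_rot: [-179.6, 0.0, 96.0]
force: [-1.1, 0.4, 0.9]
grip_width: 0.0262
grasp_force: 0.0
```

Call:
arm_command([
  [[0,0,0],0],
  [[0,0,0],0],
  [[0,0,0],0],
  [[0,0,0],0],
  [[0,0,0],0],
], grip=1, grip_force=30)

```text
time_s: 7.15
tool_pos: [0.4548, -0.0275, 0.0373]
tool_rot: [179.6, 0.0, 96.0]
force: [5.3, 0.0, -0.6]
grip_width: 0.0068
grasp_force: 30.0
```

Call:
arm_command([
  [[0,3,-13],0],
  [[0,11,-30],0],
  [[0,22,-45],0],
  [[0,34,-57],0],
  [[0,47,-66],0],
])

```text
time_s: 7.65
tool_pos: [0.4964, -0.023, 0.1016]
tool_rot: [-179.7, -0.0, 96.0]
force: [-5.3, -0.9, 0.6]
grip_width: 0.0065
grasp_force: 30.0
```

Call:
arm_command([
  [[0,14,-7],0],
  [[0,25,-10],0],
  [[0,39,-13],0],
  [[0,49,-13],0],
  [[0,54,-14],0],
])

```text
time_s: 8.15
tool_pos: [0.5509, -0.0171, 0.1164]
tool_rot: [-179.8, -0.1, 96.0]
force: [-12.0, 0.7, 10.3]
grip_width: 0.0065
grasp_force: 30.1
```

Call:
arm_command([
  [[0,0,0],0],
  [[0,0,0],0],
  [[0,0,0],0],
  [[0,-4,-20],0],
  [[0,-4,-65],0],
], grip=0.4)

```text
time_s: 8.65
tool_pos: [0.5448, -0.0178, 0.1775]
tool_rot: [-179.5, 0.0, 96.0]
force: [0.4, 0.0, 0.9]
grip_width: 0.0255
grasp_force: 0.0
```

```bash
python3 - <<'E'
from plan import *
from h import *
o=env.get_obs(); p=np.array(o["tool_pos"]); print(p,o["tool_rot"][2])
b=bar('R',np.radians(5.7)); print(b)
tg=np.array([b[0],b[1],.16]); rows(p,96,[(*tg,6)])
print('arc')
for a in([5.7,17,29,41,51,60],[60,69,76,84,91]):
    b0=bar('R',np.radians(a[0]));rows(b0,6,[(*bar('R',np.radians(t)),6) for t in a])
E
```

```text
[ 0.54479114 -0.01780942  0.17746367] 95.95613333090571
[ 0.63850108 -0.17460873  0.02873334]
[[-166, 77, 17], np.float64(1.57)]
arc
[[0, 0, 0], np.float64(-0.0)]
[[0, -4, -19], np.float64(-0.0)]
[[0, -12, -38], np.float64(-0.0)]
[[0, -24, -55], np.float64(-0.0)]
[[0, -36, -66], np.float64(-0.0)]
[[0, -49, -75], np.float64(-0.0)]
[[0, 0, 0], np.float64(-0.0)]
[[0, -14, -7], np.float64(-0.0)]
[[0, -25, -10], np.float64(-0.0)]
[[0, -39, -13], np.float64(-0.0)]
[[0, -51, -13], np.float64(-0.0)]
```

Call:
arm_command([
  [[-35,16,0],0.14],
  [[-70,32,0],0.28],
  [[-105,48,0],0.42],
  [[-140,65,0],0.56],
  [[-166,77,10],0.7],
])

```text
time_s: 9.15
tool_pos: [0.6436, -0.1777, 0.1719]
tool_rot: [179.8, -0.0, 55.5]
force: [0.9, -0.0, -0.2]
grip_width: 0.0262
grasp_force: 0.0
```

Call:
arm_command([
  [[0,0,0],0.14],
  [[0,0,0],0.28],
  [[0,0,0],0.42],
  [[0,0,0],0.56],
  [[0,0,0],0.7],
])

```text
time_s: 9.65
tool_pos: [0.6419, -0.1748, 0.1704]
tool_rot: [-180.0, 0.0, 15.4]
force: [-0.4, 0.1, 0.5]
grip_width: 0.0261
grasp_force: 0.0
```

Call:
arm_command([
  [[0,0,0],0.14],
  [[0,0,0],0.17],
  [[0,0,0],0.17],
  [[0,0,0],0.17],
  [[0,0,0],0.17],
])

```text
time_s: 10.15
tool_pos: [0.6421, -0.1748, 0.1706]
tool_rot: [-180.0, -0.0, 6.1]
force: [-0.4, -0.3, 0.3]
grip_width: 0.026
grasp_force: 0.0
```

```bash
python3 - <<'E'
from plan import *
from h import *
o=env.get_obs(); p=np.array(o["tool_pos"]); print(p,o["tool_rot"],o["qpos"])
rows(p,o["tool_rot"][2],[(*bar('R',np.radians(5.7)),6)])
E
```

```text
[ 0.64205753 -0.17482794  0.17058382] [-1.79985156e+02 -1.16378354e-02  6.08423614e+00] [-18.56815457  26.42926018  42.58805574  86.56781514 -18.26826949
  74.12561639 -57.86799019]
[[-4, -1, 142], np.float64(0.0)]
```

Call:
arm_command([
  [[-2,0,40],0],
  [[-4,-1,80],0],
  [[-4,-1,120],0],
  [[-4,-1,144],0],
  [[-4,-1,144],0],
])

```text
time_s: 10.65
tool_pos: [0.6349, -0.1731, 0.0224]
tool_rot: [-179.9, 0.4, 6.1]
force: [-0.4, 0.4, -0.1]
grip_width: 0.0259
grasp_force: 0.0
```

Call:
arm_command([
  [[0,0,0],0],
  [[0,0,0],0],
  [[0,0,0],0],
  [[0,0,0],0],
  [[0,0,0],0],
], grip=1, grip_force=30)

```text
time_s: 11.15
tool_pos: [0.6395, -0.1758, 0.0283]
tool_rot: [179.9, -0.2, 6.0]
force: [3.0, -3.4, 1.4]
grip_width: 0.007
grasp_force: 30.0
```

Call:
arm_command([
  [[0,-4,-19],0],
  [[0,-12,-38],0],
  [[0,-24,-55],0],
  [[0,-36,-66],0],
  [[0,-49,-75],0],
])

```text
time_s: 11.65
tool_pos: [0.6348, -0.1324, 0.1057]
tool_rot: [179.4, -0.4, 5.8]
force: [2.0, -10.5, 9.3]
grip_width: 0.0069
grasp_force: 30.0
```

Call:
arm_command([
  [[0,-14,-7],0],
  [[0,-25,-10],0],
  [[0,-39,-13],0],
  [[0,-51,-14],0],
  [[0,-57,-15],0],
])

```text
time_s: 12.15
tool_pos: [0.6288, -0.078, 0.12]
tool_rot: [179.2, -0.3, 5.8]
force: [5.4, -22.6, -1.0]
grip_width: 0.0067
grasp_force: 30.0
```

Call:
arm_command([
  [[0,3,0],0],
  [[0,5,0],0],
  [[0,5,0],0],
  [[0,5,-20],0],
  [[0,5,-60],0],
], grip=0.2)

```text
time_s: 12.65
tool_pos: [0.6245, -0.0715, 0.1733]
tool_rot: [-179.9, 0.5, 6.1]
force: [0.7, -0.3, 0.3]
grip_width: 0.0327
grasp_force: 0.0
```

Call:
arm_command([
  [[-25,30,-30],0.1],
  [[-50,60,-70],0.2],
  [[-75,90,-90],0.2],
  [[-100,120,-90],0.2],
  [[-110,130,-90],0.2],
])

```text
time_s: 13.15
tool_pos: [0.529, -0.2182, 0.2675]
tool_rot: [-180.0, -0.0, -5.8]
force: [-0.1, 0.1, -0.3]
grip_width: 0.0351
grasp_force: 0.0
```

```bash
python3 - <<'E'
from h import *
o=env.get_obs(); print(o["time_s"],o["tool_pos"],o["tool_rot"])
for n in("scene","top"):
    im,d,K,T,c=cam(n); np.savez(n+"1",im=im,d=d,K=K,T=T)
    r=im[130:270,130:330] if n=="scene" else im[130:260,200:440]
    cv2.imwrite(f"pics/{n}2.png",cv2.convertScaleAbs(cv2.resize(r,None,fx=4 if n=="scene" else 3.3,fy=4 if n=="scene" else 3.3,interpolation=cv2.INTER_CUBIC),alpha=1.7))
E
python3 -c "
import cv2,numpy as np
a=cv2.imread('pics/scene2.png');b=cv2.imread('pics/top2.png');a=cv2.resize(a,(400,280));a=cv2.copyMakeBorder(a,0,0,0,392,cv2.BORDER_CONSTANT)
b=cv2.resize(b[:400],(550,298));b=cv2.copyMakeBorder(b,0,0,0,792-550,cv2.BORDER_CONSTANT)
cv2.imwrite('pics/both2.png',np.vstack([a,b]))"
```

```text
13.15 [ 0.52902717 -0.21824754  0.26750803] [-1.79974549e+02 -3.93662015e-02 -5.75320077e+00]
```

View pics/both2.png

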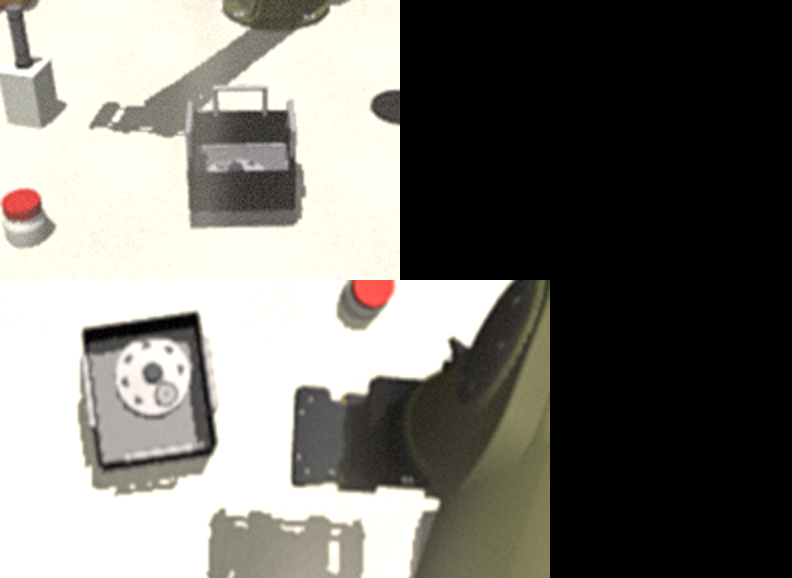

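```bash
python3 - <<'E'
from h import *
def ray(uv,zz,K,T):
    uv=np.atleast_2d(uv); r=np.stack([(uv[:,0]-K[0,2])/K[0,0],-(uv[:,1]-K[1,2])/K[1,1],-np.ones(len(uv))],-1)@T[:3,:3].T
    return (T[:3,3]+r*((zz-T[2,3])/r[:,2])[:,None])
for f in("top0","top1"):
    z=np.load(f+".npz"); im,d,K,T=[z[k] for k in("im","d","K","T")]; P=pts(d,K,T)
    g=cv2.cvtColor(im,cv2.COLOR_BGR2GRAY)
    big=cv2.resize(g[145:195,245:295],None,fx=10,fy=10,interpolation=cv2.INTER_CUBIC)
    px=lambda c:np.array([245+(c[0]-4.5)/10,145+(c[1]-4.5)/10])
    # hub: dark blob near (266.6,167.6); rotor: bright blob
    hm=(big<75).astype(np.uint8); n,l,s,ce=cv2.connectedComponentsWithStats(hm)
    i=np.argmin(np.hypot(ce[1:,0]-216,ce[1:,1]-226)+1e3*(s[1:,4]<800))+1; hub=px(ce[i]); print(f,"hub",hub,s[i,2:])
    # pad: Hough circle & dot
    roi=big[240:390,190:360]; mn=cv2.GaussianBlur(roi,(0,0),4)
    cs=cv2.HoughCircles(cv2.GaussianBlur(big,(0,0),3),cv2.HOUGH_GRADIENT,1,400,param1=60,param2=12,minRadius=38,maxRadius=58)
    print("hough",cs)
    rm=(big>150).astype(np.uint8); ct=max(cv2.findContours(rm,0,2)[0],key=cv2.contourArea); e=cv2.fitEllipse(cv2.convexHull(ct)); print("rotor ellipse",e)
    for c,zz,nm in((hub,.064,"hub"),(px(e[0]),.044,"rotor")): print(nm,ray(c,zz,K,T))
    if cs is not None:
        c=px(cs[0,0,:2]); print("pad",c,ray(c,.0495,K,T))
        w=g[int(c[1])-3:int(c[1])+5,int(c[0])-3:int(c[0])+5]; print(int(c[0])-3,int(c[1])-3);print(w)
    # cone: plane fit on pad depth
    if f=="top0":
        h=np.zeros(g.shape,bool); h[215:260,380:435]=1
        a=h&(P[...,2]>.186)&(P[...,2]<.21); uv=np.argwhere(a)[:,::-1]; print("probe top",len(uv),ray(uv.mean(0),.195,K,T),np.median(P[a],0))
        a=h&(P[...,2]>.088)&(P[...,2]<.099)
        q=P[a][:,:2].astype(np.float32); print("holder rect",cv2.minAreaRect(q), q.min(0),q.max(0))
    else:
        a=(P[...,2]>.122)&(P[...,2]<.142)&(d>0); a[:, :215]=0;a[:,285:]=0;a[:150]=0;a[225:]=0
        n,l,s,_=cv2.connectedComponentsWithStats(a.astype(np.uint8))
        for i in range(1,n):
            if s[i,4]>8: print("bar",s[i].tolist(),np.round(np.median(P[l==i],0),4))
E
```

```text
top0 hub [266.20502061 167.72379168] [  83   82 5338]
hough None
rotor ellipse ((47.925750732421875, 4.130800247192383), (20.119060516357422, 133.77565002441406), 86.46060180664062)
hub [[ 0.64304685 -0.01510127  0.064     ]]
rotor [[0.71271221 0.02975811 0.044     ]]
probe top 99 [[ 0.44932526 -0.36464498  0.195     ]] [ 0.44965135 -0.3640663   0.19517597]
holder rect ((0.4492168426513672, -0.36638620495796204), (0.061615630984306335, 0.06013474985957146), 79.15667724609375) [ 0.41617715 -0.40057155] [ 0.48331693 -0.33279085]
top1 hub [266.15906522 167.70217391] [  78   77 4600]
hough None
rotor ellipse ((247.03724670410156, 202.3046875), (199.6788330078125, 290.3241882324219), 126.27942657470703)
hub [[ 0.64311029 -0.01497846  0.064     ]]
rotor [[ 0.65476058 -0.02402828  0.044     ]]
bar [235, 161, 7, 30, 92] [0.6137 0.0571 0.1319]
bar [254, 197, 31, 7, 96] [ 0.5482 -0.0188  0.1316]
```

```bash
python3 - <<'E'
from h import *
z=np.load("top1.npz"); im,d,K,T=[z[k] for k in("im","d","K","T")]; P=pts(d,K,T)
g0=cv2.cvtColor(np.load("top0.npz")["im"],cv2.COLOR_BGR2GRAY);g=cv2.cvtColor(im,cv2.COLOR_BGR2GRAY)
a=(P[...,2]>.122)&(P[...,2]<.142)&(d>0); a[:150]=0;a[225:]=0;a[:,:283]=0;a[:,300:]=0
print("R bar",a.sum(),np.median(P[a],0))
c=((g0[150:190,250:290].astype(float)+g[150:190,250:290])/2).astype(np.uint8)
b=cv2.resize(c,None,fx=15,fy=15,interpolation=cv2.INTER_CUBIC); b=cv2.cvtColor(b,8)
for i in range(0,40,5):
    cv2.putText(b,str(250+i),(i*15,10),0,.35,(0,0,255));cv2.putText(b,str(150+i),(0,i*15+10),0,.35,(0,0,255))
    cv2.line(b,(i*15+7,0),(i*15+7,600),(0,0,120));cv2.line(b,(0,i*15+7),(600,i*15+7),(0,0,120))
cv2.imwrite("pics/pad.png",b)
E
```

```text
R bar 99 [ 0.62732626 -0.07774597  0.13176031]
```

View pics/pad.png

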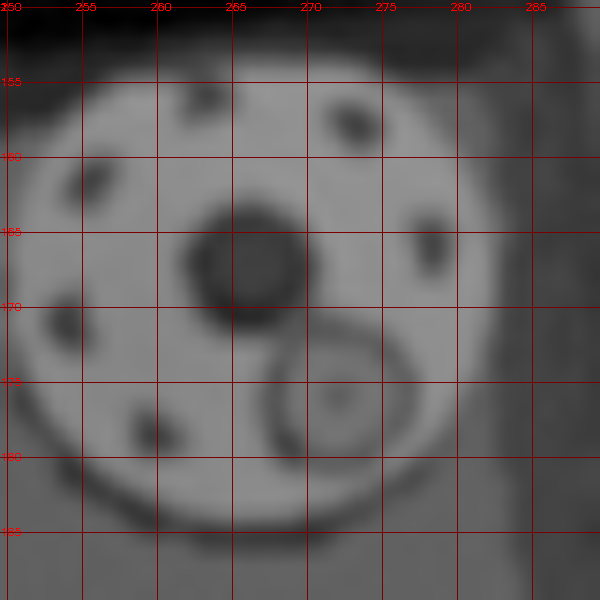

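```bash
python3 - <<'E'
from plan import *
from h import *
z=np.load("top1.npz"); K,T=z["K"],z["T"]
def ray(u,v,zz):
    r=T[:3,:3]@np.array([(u-K[0,2])/K[0,0],-(v-K[1,2])/K[1,1],-1]); return T[:3,3]+r*((zz-T[2,3])/r[2])
D=ray(272.15,176.0,.0495);H=ray(266.18,167.6,.064); w=D-H
print(D,H,np.hypot(*w[:2]),np.degrees(np.arctan2(w[1],w[0])))
o=env.get_obs(); p=np.array(o["tool_pos"])
rows(p,o["tool_rot"][2],[(.4493,-.365,.25,36)])
E
```

```text
[ 0.62216701 -0.03087824  0.0495    ] [ 0.64338978 -0.01504381  0.064     ] 0.0264789533603595 -143.2731817279111
[[-66, 156, 16], np.float64(-0.73)]
```

Call:
arm_command([
  [[-14,32,0],-0.14],
  [[-28,64,0],-0.28],
  [[-42,96,0],-0.43],
  [[-56,130,0],-0.58],
  [[-66,156,0],-0.72],
], grip=-0.4)

```text
time_s: 13.75
tool_pos: [0.4519, -0.3626, 0.2655]
tool_rot: [-179.9, -0.0, 36.3]
force: [1.0, 0.2, 0.9]
grip_width: 0.0593
grasp_force: 0.0
```

Call:
arm_command([
  [[0,0,0],-0.02],
  [[0,0,0],-0.02],
  [[0,0,0],-0.02],
  [[0,0,0],-0.02],
  [[0,0,0],-0.02],
])

```text
time_s: 14.25
tool_pos: [0.4522, -0.3622, 0.2664]
tool_rot: [-180.0, -0.0, 37.1]
force: [-0.4, -0.2, -0.1]
grip_width: 0.061
grasp_force: 0.0
```

```bash
python3 - <<'E'
from plan import *
from h import *
o=env.get_obs(); p=np.array(o["tool_pos"]); print(p,o["tool_rot"])
rows(p,o["tool_rot"][2],[(.4493,-.365,.144,36.5)])
E
```

```text
[ 0.45216582 -0.36223738  0.26635983] [-1.79974616e+02 -1.87645570e-02  3.70640022e+01]
[[-4, 0, 122], np.float64(0.01)]
```

Call:
arm_command([
  [[-4,0,30],0],
  [[-4,0,60],0],
  [[-4,0,90],0],
  [[-4,0,115],0],
  [[-4,0,122],0],
])

```text
time_s: 14.75
tool_pos: [0.4469, -0.3641, 0.1418]
tool_rot: [-179.7, 0.1, 37.0]
force: [-0.7, -0.9, -0.1]
grip_width: 0.0606
grasp_force: 0.0
```

Call:
arm_command([
  [[0,0,0],0],
  [[0,0,0],0],
  [[0,0,0],0],
  [[0,0,0],0],
  [[0,0,0],0],
], grip=1, grip_force=20)

```text
time_s: 15.25
tool_pos: [0.4483, -0.3663, 0.1453]
tool_rot: [179.9, -0.0, 36.9]
force: [1.3, -1.1, 0.2]
grip_width: 0.0289
grasp_force: 0.4
```

Call:
arm_command([
  [[0,0,0],0],
  [[0,0,-2],0],
  [[0,0,-5],0],
  [[0,0,-10],0],
  [[0,0,-10],0],
])

```text
time_s: 15.75
tool_pos: [0.4484, -0.3666, 0.1556]
tool_rot: [179.9, -0.0, 36.9]
force: [2.6, -2.7, -0.3]
grip_width: 0.0236
grasp_force: 20.0
```

Call:
arm_command([
  [[0,0,-8],0],
  [[0,0,-18],0],
  [[0,0,-30],0],
  [[0,0,-42],0],
  [[0,0,-50],0],
])

```text
time_s: 16.25
tool_pos: [0.4479, -0.3664, 0.2056]
tool_rot: [180.0, -0.0, 36.9]
force: [3.4, -3.3, -4.7]
grip_width: 0.0237
grasp_force: 20.0
```

```bash
python3 - <<'E'
from h import *
o=env.get_obs(); print(o["tool_pos"],o["tool_rot"],o["force"],o["grip_width"])
im,d,K,T,c=cam("scene"); P=pts(d,K,T); np.savez("scene3",im=im,d=d,K=K,T=T)
p=np.array(o["tool_pos"])
for zz in (.095,.12,.135,.15,.16): print(zz,np.round(proj([p[0],p[1],zz],K,T),1))
u,v=map(int,np.round(proj([p[0],p[1],.12],K,T)))
r=im[v-50:v+50,u-60:u+60]; print("crop origin",u-60,v-50)
cv2.imwrite("pics/probe3.png",cv2.convertScaleAbs(cv2.resize(r,None,fx=6,fy=6,interpolation=cv2.INTER_CUBIC),alpha=2))
E
```

```text
[ 0.44794855 -0.36635008  0.20558563] [ 1.79958625e+02 -1.66408240e-02  3.69345939e+01] [ 3.44917357 -3.27211504 -4.73455772] 0.023697687884617912
0.095 [142.2 161.5]
0.12 [140.9 154.4]
0.135 [140.1 150.1]
0.15 [139.3 145.7]
0.16 [138.8 142.7]
crop origin 81 104
```

View pics/probe3.png

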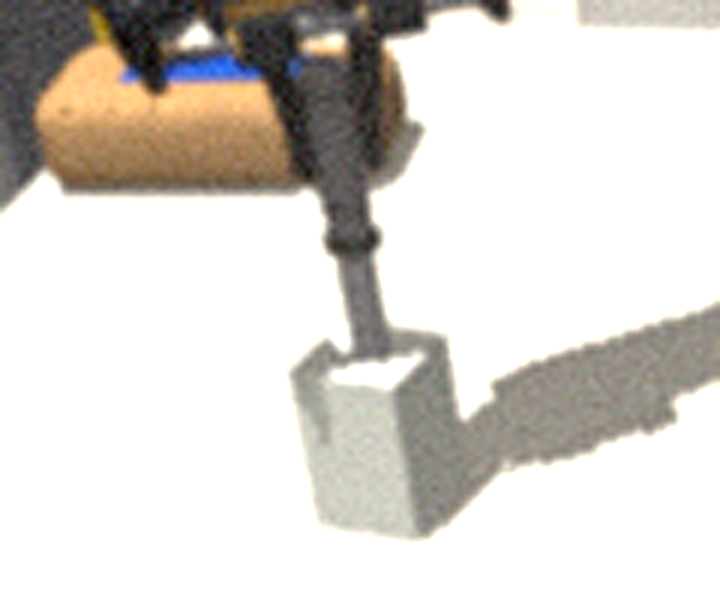

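Call:
arm_command([
  [[0,1,0],0],
  [[-4,2,0],0],
  [[-8,2,0],0],
  [[-12,2,0],0],
  [[-16,2,0],0],
])

```text
time_s: 16.8
tool_pos: [0.4363, -0.377, 0.2042]
tool_rot: [-180.0, -0.0, 37.0]
force: [3.9, 0.7, -1.3]
grip_width: 0.0237
grasp_force: 20.0
```

Call:
arm_command([
  [[-5,0,0],0],
  [[-10,0,0],0],
  [[-15,0,0],0],
  [[-20,0,0],0],
  [[-24,0,0],0],
])

```text
time_s: 17.3
tool_pos: [0.4166, -0.3917, 0.2044]
tool_rot: [-180.0, -0.0, 36.9]
force: [3.2, 1.0, -2.7]
grip_width: 0.0236
grasp_force: 20.0
```

Call:
arm_command([
  [[0,0,0],0],
  [[0,0,0],0],
  [[0,0,-20],0],
  [[0,0,-45],0],
  [[0,0,-70],0],
], grip_force=50)

```text
time_s: 17.8
tool_pos: [0.4148, -0.3921, 0.2748]
tool_rot: [-179.8, 0.2, 36.9]
force: [0.7, -0.7, -1.0]
grip_width: 0.0232
grasp_force: 50.0
```

```bash
cat > meas.py <<'E'
from h import *
from plan import *
def measure(tag,upper=0.2):
    o=env.get_obs(); p=np.array(o["tool_pos"]); yaw=np.radians(o["tool_rot"][2]); print(p,o["tool_rot"],o["force"],o["grip_width"])
    ex=np.array([np.cos(yaw),np.sin(yaw),0]); ey=np.array([np.sin(yaw),-np.cos(yaw),0]); ez=np.array([0,0,1.])
    im,d,K,T,c=cam("scene"); P=pts(d,K,T); np.savez("m_"+tag,im=im,d=d,K=K,T=T)
    g=p+np.array([0,0,.011]); Q=P-g
    x,y,zz=Q@ex,Q@ey,Q@ez
    m=(d>0)&(abs(y)<.03)&(zz<-.022)&(zz>-.16)&(x>-.02)&(x<.075)
    n,l,s,_=cv2.connectedComponentsWithStats(m.astype(np.uint8)); i=1+s[1:,4].argmax(); m=l==i
    vv,uu=np.nonzero(m); print("pixels",m.sum(),uu.min(),uu.max(),vv.min(),vv.max())
    # mid-line per row in image -> plane through camera and axis
    rows_=[];C=T[:3,3]
    for v in range(vv.min()+1,vv.max()-1):
        q=uu[vv==v]; 
        if len(q): rows_.append((q.mean(),v,len(q)))
    r=np.array(rows_); f=cv2.fitLine(r[:,:2].astype(np.float32),cv2.DIST_HUBER,0,.01,.01).ravel()
    a,b=f[2:]-40*f[:2],f[2:]+40*f[:2]
    R=lambda u,v:T[:3,:3]@np.array([(u-K[0,2])/K[0,0],-(v-K[1,2])/K[1,1],-1])
    N=np.cross(R(*a),R(*b)); 
    # axis assumed in tool x-z plane: dir = sin t*(-ex)+cos t*ez, N.dir=0
    t=np.arctan2(N@ez,N@ex); print("widths",r[:,2].astype(int).tolist()); print("tilt (top towards -x) from silhouette",np.degrees(t), "sensitivity", N@ex/np.linalg.norm(N))
    S3=np.stack([x[m],y[m],zz[m]],1); k=cv2.fitLine(S3.astype(np.float32),cv2.DIST_HUBER,0,.001,.01).ravel(); k[:3]*=np.sign(k[2]); print("depth axis dir",k[:3],"tilt",np.degrees(np.arctan2(-k[0],k[2])),"y lean",np.degrees(np.arctan2(k[1],k[2])),"lowest",S3[S3[:,2].argmin()])
    u,v=int(r[:,0].mean()),int(r[:,1].mean()); cr=im[max(v-45,0):v+45,max(u-55,0):u+55]; print("crop",u-55,v-45)
    cv2.imwrite(f"pics/{tag}.png",cv2.convertScaleAbs(cv2.resize(cr,None,fx=6,fy=6,interpolation=cv2.INTER_CUBIC),alpha=2))
E
python3 -c "
from meas import *
measure('m1')"
```

```text
[ 0.41482316 -0.39210302  0.27480126] [-179.82782515    0.21355456   36.88435569] [ 0.72553423 -0.72596674 -0.97015471] 0.023204143183066447
pixels 289 126 142 108 147
widths [9, 8, 9, 9, 9, 8, 8, 9, 10, 9, 10, 9, 8, 7, 7, 7, 7, 8, 7, 7, 7, 8, 7, 7, 7, 8, 7, 7, 7, 7, 7, 7, 7, 7, 6, 5, 3]
tilt (top towards -x) from silhouette -164.73310140671737 sensitivity -0.21530747243629908
depth axis dir [-0.24374     0.01098814  0.9697784 ] tilt 14.108252 y lean 0.64916605 lowest [ 0.04637283 -0.00384    -0.13928467]
crop 79 82
```

View pics/m1.png

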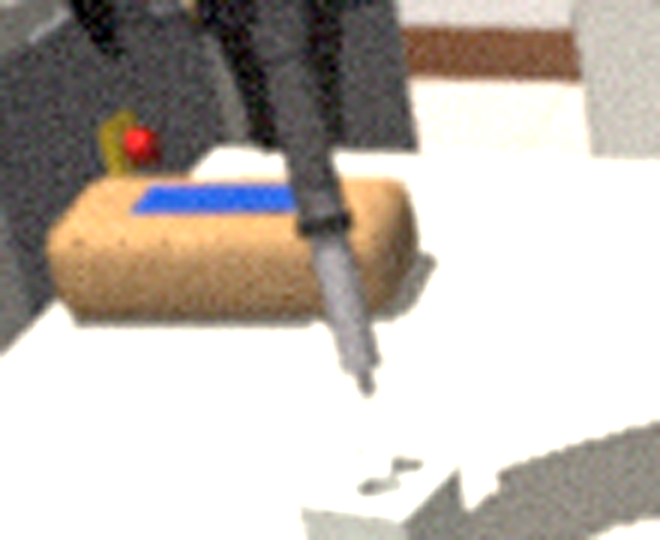

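Call:
arm_command([
  [[2,0,20],0],
  [[2,0,40],0],
  [[2,0,58],0],
  [[2,0,68],0],
  [[2,0,70],0],
])

```text
time_s: 18.35
tool_pos: [0.4179, -0.3904, 0.2034]
tool_rot: [-179.9, 0.1, 36.9]
force: [0.6, -0.7, -1.8]
grip_width: 0.0235
grasp_force: 50.0
```

Call:
arm_command([
  [[-2,0,0],0],
  [[-4,0,0],0],
  [[-6,0,0],0],
  [[-8,0,0],0],
  [[-8,0,0],0],
], grip_force=20)

```text
time_s: 18.85
tool_pos: [0.4125, -0.3955, 0.205]
tool_rot: [180.0, -0.0, 36.9]
force: [2.1, 0.9, -1.5]
grip_width: 0.0233
grasp_force: 20.0
```

Call:
arm_command([
  [[0,0,0],0],
  [[0,0,0],0],
  [[0,0,-20],0],
  [[0,0,-45],0],
  [[0,0,-70],0],
], grip_force=50)

```text
time_s: 19.35
tool_pos: [0.4101, -0.3962, 0.2748]
tool_rot: [-179.9, 0.2, 36.9]
force: [-0.3, 0.5, -1.0]
grip_width: 0.0232
grasp_force: 50.0
```

```bash
python3 -c "
from meas import *
measure('m2')"
```

```text
[ 0.41011634 -0.39615375  0.27484649] [-179.88909402    0.20610992   36.85718421] [-0.34354212  0.47477824 -1.02604701] 0.02322686190597576
pixels 282 126 141 107 147
widths [6, 8, 9, 9, 9, 8, 9, 8, 8, 9, 10, 9, 9, 7, 7, 7, 8, 7, 7, 7, 7, 7, 7, 7, 7, 7, 7, 7, 7, 7, 7, 6, 7, 7, 7, 4, 3, 3]
tilt (top towards -x) from silhouette -163.0505482579194 sensitivity -0.21143210143775898
depth axis dir [-0.27378172  0.00921663  0.9617477 ] tilt 15.890119 y lean 0.5490604 lowest [ 0.051525   -0.00154203 -0.13903263]
crop 79 81
```

```bash
cat > cyl.py <<'E'
from h import *
from scipy.optimize import least_squares
def cyl(d,K,T,p,yaw,sg=.148):
    yaw=np.radians(yaw); ex=np.array([np.cos(yaw),np.sin(yaw),0]); ey=np.array([np.sin(yaw),-np.cos(yaw),0])
    Q=pts(d,K,T)-(np.array(p)+[0,0,.011]); Q=np.stack([Q@ex,Q@ey,Q[...,2]],-1)
    a0=np.array([-np.sin(.29),0,np.cos(.29)]); s=Q@a0; r=np.linalg.norm(Q-s[...,None]*a0,axis=-1)
    m=(d>0)&(r<.02)&(s<-.024)&(s>-.128)&(abs(s+.059)>.008); A=Q[m]
    def f(v,full=False):
        a=np.array([-np.tan(v[0]),np.tan(v[1]),1]); a/=np.linalg.norm(a); B=A-[v[2],v[3],0]; s=B@a
        R=np.where(s>-.059+v[4],.012,.010); return np.linalg.norm(B-s[:,None]*a,axis=1)-R
    o=least_squares(lambda v:f([*v,0]),[.29,0,0,0],loss='soft_l1',f_scale=.0015)
    J=o.jac; cov=np.linalg.inv(J.T@J)*2*o.cost/(len(A)-4)
    print(len(A),"tilt %.2f lean %.2f deg  axis at grasp x %.1f y %.1f mm  rms %.2f mm sd %.2f %.2f"%(*np.degrees(o.x[:2]),*(o.x[2:4]*1e3),1e3*np.sqrt((f([*o.x,0])**2).mean()),*np.degrees(np.sqrt(np.diag(cov)[:2]))))
    return o.x
E
python3 - <<'E'
from cyl import *
for n,p in(("m1",[.41482,-.3921,.2748]),("m2",[.4101,-.39615,.27485])):
    z=np.load(f"m_{n}.npz"); cyl(z["d"],z["K"],z["T"],p,36.87)
o=env.get_obs()
for i in range(3):
    im,d,K,T,c=cam("scene"); cyl(d,K,T,o["tool_pos"],o["tool_rot"][2])
E
```

```text
222 tilt 15.91 lean 0.24 deg  axis at grasp x 4.3 y -0.3 mm  rms 2.01 mm sd 0.37 0.41
213 tilt 15.10 lean 1.74 deg  axis at grasp x 26.5 y 5.3 mm  rms 4.29 mm sd 0.78 1.45
211 tilt 14.85 lean -1.75 deg  axis at grasp x 26.4 y 1.5 mm  rms 4.29 mm sd 0.77 1.38
220 tilt 17.49 lean -0.14 deg  axis at grasp x 4.3 y -0.7 mm  rms 1.73 mm sd 0.30 0.37
219 tilt 17.53 lean 0.33 deg  axis at grasp x 4.2 y -1.3 mm  rms 1.97 mm sd 0.33 0.39
```

```bash
python3 - <<'E'
from h import *
o=env.get_obs(); p=np.array(o["tool_pos"]);print(p)
im,d,K,T,c=cam("scene"); P=pts(d,K,T); g=cv2.cvtColor(im,6)
m=(d>0)&(abs(P[...,2]-.095)<.006)&(abs(P[...,0]-.449)<.045)&(abs(P[...,1]+.365)<.045)
print("holder top scene",m.sum(),cv2.minAreaRect(P[m][:,:2].astype(np.float32)),np.median(P[m],0))
for nm,q in(("L",(.6137,.0571,.128)),("N",(.5482,-.0188,.128)),("R",(.6273,-.0777,.128))):
    u,v=proj(np.array(q),K,T); u,v=int(round(u)),int(round(v))
    w=P[v-4:v+5,u-12:u+13].reshape(-1,3); w=w[(w[:,2]>.12)&(w[:,2]<.14)]; print(nm,len(w),np.median(w,0) if len(w) else 0)
print("dot proj",proj(np.array([.62217,-.03088,.0495]),K,T),"hub",proj(np.array([.64339,-.01504,.064]),K,T))
cr=im[185:235,215:285]; cv2.imwrite("pics/rot.png",cv2.convertScaleAbs(cv2.resize(cr,None,fx=11,fy=11,interpolation=cv2.INTER_CUBIC),alpha=2))
E
```

```text
[ 0.41113636 -0.39595084  0.27410341]
holder top scene 198 ((0.4528432786464691, -0.3666902184486389), (0.06387146562337875, 0.067144013941288), 79.44282531738281) [ 0.45767864 -0.36584624  0.09307912]
L 26 [0.61774389 0.05686961 0.129998  ]
N 78 [ 0.55392618 -0.02098475  0.12818096]
R 27 [ 0.63054498 -0.07817085  0.12962597]
dot proj (np.float64(242.86225019173875), np.float64(210.80652916722613)) hub (np.float64(247.70618017960453), np.float64(211.31289892675963))
```

View pics/rot.png

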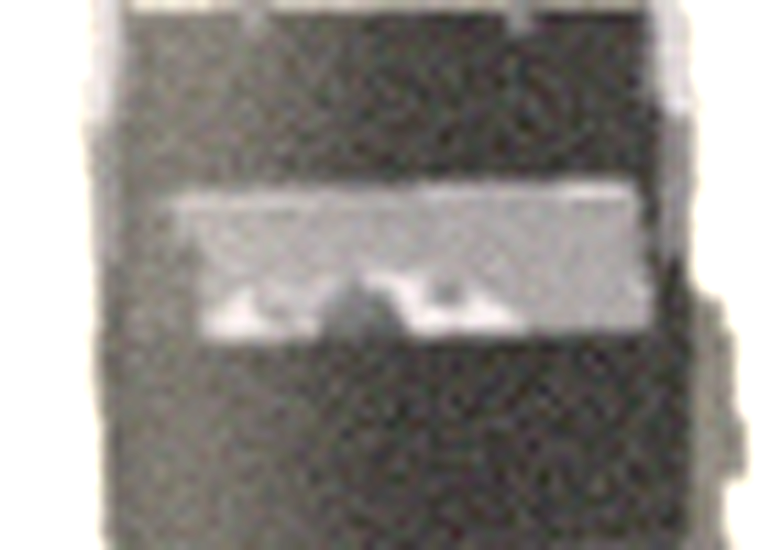

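```bash
python3 - <<'E'
from plan import *
rows(np.array([.4111,-.396,.2745]),36.86,[(.5864,-.0596,.29,36.86)])
E
```

```text
[[342, -164, -15], np.float64(-0.0)]
```

Call:
arm_command([
  [[10,-5,-15],0],
  [[40,-19,-15],0],
  [[75,-36,-15],0],
  [[115,-55,-15],0],
  [[155,-74,-15],0],
])

```text
time_s: 20.1
tool_pos: [0.4911, -0.2416, 0.2879]
tool_rot: [-179.9, 0.1, 36.9]
force: [0.4, 0.1, -0.8]
grip_width: 0.0232
grasp_force: 50.0
```

Call:
arm_command([
  [[40,-19,0],0],
  [[80,-38,0],0],
  [[120,-57,0],0],
  [[155,-74,0],0],
  [[180,-86,0],0],
])

```text
time_s: 20.6
tool_pos: [0.5839, -0.0626, 0.2872]
tool_rot: [-179.9, 0.2, 37.1]
force: [0.1, 0.2, -1.8]
grip_width: 0.0231
grasp_force: 50.0
```

Call:
arm_command([
  [[7,-3,0],0],
  [[7,-3,0],0],
  [[7,-3,0],0],
  [[7,-3,0],0],
  [[7,-3,0],0],
])

```text
time_s: 21.1
tool_pos: [0.5871, -0.0614, 0.2898]
tool_rot: [180.0, -0.0, 36.8]
force: [0.2, -0.0, -1.2]
grip_width: 0.0231
grasp_force: 50.0
```

```bash
python3 - <<'E'
from cyl import *
o=env.get_obs(); p=np.array(o["tool_pos"]); yaw=o["tool_rot"][2]; print(p,yaw)
for i in range(4):
    im,d,K,T,c=cam("scene"); cyl(d,K,T,p,yaw)
P=pts(d,K,T); Q=P-(p+[0,0,.011]); y=np.radians(yaw); ex=np.array([np.cos(y),np.sin(y),0]);ey=np.array([np.sin(y),-np.cos(y),0])
X,Y=Q@ex,Q@ey; m=(d>0)&(Q[...,2]<-.1)&(Q[...,2]>-.15)&(abs(Y)<.02)&(X>.02)&(X<.07)
vv,uu=np.nonzero(m)
for v in sorted(set(vv))[-9:]: q=uu[vv==v]; print(v,q.min(),q.max(),np.round(1e3*np.array([X[v,q].mean(),Y[v,q].mean(),Q[v,q,2].mean()]),1))
t=np.radians(17.4)
for s in(.146,.148,.150): print(s,proj(p+[0,0,.011]+ex*(.0033+s*np.sin(t))-[0,0,s*np.cos(t)],K,T))
im,d,K,T,c=cam("top"); cv2.imwrite("pics/t4.png",im)
E
```

```text
[ 0.5871372  -0.06135527  0.28976802] 36.78161651893316
278 tilt 18.29 lean -0.16 deg  axis at grasp x 4.2 y -0.8 mm  rms 1.39 mm sd 0.22 0.28
278 tilt 18.02 lean 0.08 deg  axis at grasp x 5.1 y -0.8 mm  rms 1.44 mm sd 0.22 0.27
269 tilt 17.84 lean -0.30 deg  axis at grasp x 5.6 y -1.4 mm  rms 1.32 mm sd 0.21 0.26
258 tilt 18.17 lean 0.13 deg  axis at grasp x 5.4 y -1.1 mm  rms 1.31 mm sd 0.20 0.26
169 237 244 [  50.5    2.7 -114.2]
170 238 244 [  52.7    2.5 -116.1]
171 238 244 [  52.3    2.4 -119.4]
172 238 244 [  53.     2.9 -121.8]
173 239 242 [  51.6    3.6 -125.3]
174 241 243 [  52.5   -0.2 -129. ]
175 241 243 [  51.7   -0.6 -132.6]
176 241 243 [ 5.25e+01 -1.00e-01 -1.35e+02]
177 241 243 [  53.3    0.5 -137.4]
0.146 (np.float64(240.94509777891113), np.float64(176.51647331207988))
0.148 (np.float64(241.0777144445151), np.float64(177.24387013024094))
0.15 (np.float64(241.21017293701453), np.float64(177.97039937559418))
```

Call:
arm_command([
  [[-1,-1,20],0],
  [[-1,-1,45],0],
  [[-1,-1,70],0],
  [[-1,-1,90],0],
  [[-1,-1,100],0],
])

```text
time_s: 21.85
tool_pos: [0.5852, -0.059, 0.1876]
tool_rot: [-179.9, 0.1, 37.0]
force: [0.0, 0.9, -1.6]
grip_width: 0.0226
grasp_force: 50.0
```

Call:
arm_command([
  [[0,0,0],0],
  [[0,0,0],0],
  [[0,0,0],0],
  [[0,0,0],0],
  [[0,0,0],0],
])

```text
time_s: 22.35
tool_pos: [0.5867, -0.0593, 0.1903]
tool_rot: [180.0, -0.1, 36.9]
force: [-0.0, 0.0, -1.7]
grip_width: 0.0232
grasp_force: 50.0
```

```bash
python3 - <<'E'
from cyl import *
o=env.get_obs(); p=np.array(o["tool_pos"]); yaw=o["tool_rot"][2]; print(o["time_s"],p,yaw,o["force"],o["wrist_torque"])
for i in range(3):
    im,d,K,T,c=cam("scene"); cyl(d,K,T,p,yaw); print(np.round(env.get_obs()["force"],2))
cv2.imwrite("pics/n5.png",cv2.convertScaleAbs(cv2.resize(im[150:230,205:290],None,fx=7,fy=7,interpolation=cv2.INTER_CUBIC),alpha=2))
E
```

```text
22.35 [ 0.58670455 -0.05928429  0.19032698] 36.94632393463957 [-0.03065204  0.03094419 -1.65960661] [-0.06713115  0.15738428 -0.01172399]
238 tilt 18.21 lean -0.05 deg  axis at grasp x 4.6 y -0.5 mm  rms 1.44 mm sd 0.25 0.31
[-0.82 -0.73 -1.5 ]
234 tilt 17.55 lean 0.16 deg  axis at grasp x 5.4 y -0.4 mm  rms 1.52 mm sd 0.26 0.32
[ 0.35 -0.72 -1.55]
239 tilt 17.94 lean 0.11 deg  axis at grasp x 4.5 y -0.5 mm  rms 1.57 mm sd 0.26 0.34
[ 0.32  0.87 -1.09]
```

View pics/n5.png

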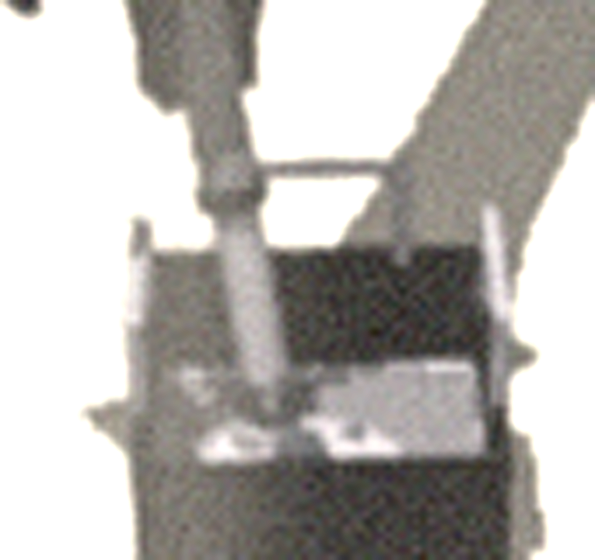

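Call:
arm_command([
  [[-1,0,2],0],
  [[-2,0,5],0],
  [[-2,0,8],0],
  [[-2,0,8],0],
  [[-2,0,8],0],
])

```text
time_s: 23.0
tool_pos: [0.5846, -0.0605, 0.1814]
tool_rot: [-180.0, 0.0, 36.9]
force: [0.0, 0.7, -1.4]
grip_width: 0.0229
grasp_force: 50.0
```

Call:
arm_command([
  [[0,0,1],0],
  [[0,0,2],0],
  [[0.5,0,3],0],
  [[1,0,4],0],
  [[1,0,4],0],
])

```text
time_s: 23.5
tool_pos: [0.5855, -0.0599, 0.1776]
tool_rot: [-180.0, 0.0, 36.9]
force: [-1.3, 0.1, -0.7]
grip_width: 0.0233
grasp_force: 50.0
```

```bash
cat > f.py <<'E'
from h import *
F=[];W=[];X=[]
for i in range(8):
    cam("top"); o=env.get_obs(); F.append(o["force"]);W.append(o["wrist_torque"]);X.append(o["tool_pos"])
print(o["time_s"],"force",np.round(np.mean(F,0),2),"sd",np.round(np.std(F,0),2),"torque",np.round(np.mean(W,0),3),"pos",np.round(np.mean(X,0),4),o["tool_rot"])
E
python3 f.py
```

```text
23.9 force [-0.62 -0.38 -0.05] sd [0.39 0.46 0.5 ] torque [-0.2    0.338  0.008] pos [ 0.5855 -0.0599  0.1777] [ 1.79999645e+02 -3.89696207e-03  3.69412698e+01]
```

Call:
arm_command([
  [[0.3,0,1],0],
  [[0.6,0,2],0],
  [[1,0,3.4],0],
  [[1.1,0,3.5],0],
  [[1.1,0,3.5],0],
])

```text
time_s: 24.4
tool_pos: [0.5864, -0.0593, 0.1742]
tool_rot: [180.0, -0.0, 36.9]
force: [-1.0, -0.8, 2.1]
grip_width: 0.0232
grasp_force: 50.0
```

Call:
arm_command([
  [[0,0,0],0],
  [[0,0,0],0],
  [[0,0,0],0],
  [[0,0,0],0],
  [[0,0,0],0],
])

```text
time_s: 24.9
tool_pos: [0.5864, -0.0593, 0.1741]
tool_rot: [180.0, -0.0, 36.9]
force: [-1.1, -0.4, 0.5]
grip_width: 0.0234
grasp_force: 50.0
```

```bash
sed -i 's/range(8)/range(12)/' f.py; python3 f.py; python3 - <<'E'
from cyl import *
o=env.get_obs()
for i in range(3):
    im,d,K,T,c=cam("scene"); cyl(d,K,T,o["tool_pos"],o["tool_rot"][2])
E
```

```text
25.5 force [-0.96 -0.75  1.55] sd [0.47 0.49 0.6 ] torque [-0.295  0.414  0.007] pos [ 0.5864 -0.0592  0.1741] [ 1.79995920e+02 -7.13011976e-03  3.69417313e+01]
233 tilt 18.04 lean -0.00 deg  axis at grasp x 4.7 y -0.6 mm  rms 1.42 mm sd 0.24 0.31
230 tilt 17.80 lean -0.54 deg  axis at grasp x 5.0 y -1.2 mm  rms 1.46 mm sd 0.26 0.31
234 tilt 17.81 lean 0.30 deg  axis at grasp x 5.1 y -0.3 mm  rms 1.50 mm sd 0.26 0.32
```

Call:
arm_command([
  [[0,0,0.2],0],
  [[0.1,0,0.4],0],
  [[0.1,0,0.4],0],
  [[0.1,0,0.4],0],
  [[0.1,0,0.4],0],
])

```text
time_s: 26.15
tool_pos: [0.5865, -0.0592, 0.1737]
tool_rot: [180.0, -0.0, 36.9]
force: [-1.2, -0.8, 2.1]
grip_width: 0.023
grasp_force: 50.0
```

```bash
python3 f.py; python3 - <<'E'
from h import *
im,d,K,T,c=cam("scene"); P=pts(d,K,T)
for nm,q in(("L",(.6137,.0571,.128)),("N",(.5482,-.0188,.128)),("R",(.6273,-.0777,.128))):
    u,v=proj(np.array(q),K,T); u,v=int(round(u)),int(round(v))
    w=P[v-4:v+5,u-12:u+13].reshape(-1,3); w=w[(w[:,2]>.12)&(w[:,2]<.14)]; print(nm,len(w),np.median(w,0) if len(w) else 0)
E
```

```text
26.75 force [-1.01 -1.06  1.58] sd [0.46 0.33 0.47] torque [-0.333  0.364 -0.008] pos [ 0.5865 -0.0592  0.1737] [ 1.79998310e+02 -6.01439259e-03  3.69403460e+01]
L 27 [0.61962329 0.05669315 0.12997426]
N 63 [ 0.55316592 -0.01390657  0.12801536]
R 47 [ 0.61838752 -0.07522093  0.13049361]
```

```bash
python3 -c "
from cell import env
print(env.sign_off())"
```

```text
the job is handed in; nothing more can be done
None
```

I handed the job in at about 27 s. All three panels were folded upright first. The probe is held still on the pad at about 18° tilt, pressed with about 3.3–3.5 N (nose about half way in). I could not see the nose on the dot in the final pose; from measured positions it is within about 1–2 mm.

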